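Set the repeat selector and bring the printing block to its detent

TASK

Get the printing block ready for its next impression: turn the selector of the repeat gauge so that its pointer stands at the three-stud mark, which opens the gate, then take the block by its knob handle and slide it along the rail until the spring ball drops into the notch. The notch cannot be seen: feel for it. Finish while still holding the handle with the ball seated in the notch, and leave the other things on the table where they stand.

Things in the scene. Friction and masses are not known exactly. Their poses are not given: they have to be found in the camera images.
- gauge: Repeat gauge fixed to the table: low aluminium rail 275 mm long, with a round selector base (114 mm across, 16 mm high) at one end. Origin on the table under the rail's axis; y along the rail towards the selector, x level and away from the side where the block sits, z up. Selector axis at x = 0, y = 150 mm. Hands need never go lower than 45 mm above the table here.
- mark3 (a point): Middle of the three-stud mark on the selector base, 50 mm from the selector's axis, 17 mm above the table. Four groups of 1, 2, 3, 4 studs (5 mm) lie on this circle on the side facing the gauge's -x, clockwise from above, 0.7 rad apart: at 240, 200, 160, 120 degrees, anticlockwise from the gauge's +x.
- selector (a joint): Turn of the selector in rad, growing clockwise from above. A spring (up to 0.15 N m) draws it to the nearest click: 0 one stud, 0.7 two, 1.4 three, 2.1 four; stops at -0.15 and 2.25. Starts at one or two studs, rarely resting between them. Only at 1.4 +-0.15 does the gap in its rim let the carriage's pin out; elsewhere the carriage is locked where it is parked.
- selector_grip (a point): On the selector's axis, 60 mm above the table, in its bar grip: upright bar 12 mm thick, 44 mm long, 44 to 74 mm above the table. At the foot of one end a small pointer sticks out along the bar, to 39 mm from the axis. Pointer direction: 4.189 rad minus the selector's value, anticlockwise from the gauge's +x (this point's own axes do not follow the bar).
- carriage (a joint): Slide of the carriage in m: 0 parked beside the selector, growing as it moves away from the selector (to the gauge's -y); end stop at 0.175. The notch lies somewhere between 0.080 and 0.150, different each time. Elsewhere the carriage runs with 1 to 2 N of drag.
- ball (a joint): Height of the carriage's spring ball in m: about 0.0027 on the plain strip, about 0 at the bottom of the notch. The notch is a V 12 mm wide along the rail, with 30 degree sides; a ball on its side draws the carriage, when let go, to the middle with about 6 N; pushing it out again takes about 8 N.
- printing_block: Dark wooden printing block clamped in the carriage, on the gauge's -x side: base 66 x 66 mm, 30 mm high, with an upright round knob handle in its middle, 40 mm across, top 89 mm above the table. Origin under its middle, 6 mm above the table; axes as the gauge's. Clamp frame 26 mm high, saddle and its tail 42 mm. It cannot be lifted off.
- handle (a point): In the knob handle's axis, 68 mm above the table: where to grip it (handle about 40 mm across, from 36 to 89 mm above the table).
- colour_cup: Bystander: pale tapered cup, 65 mm across, 48 mm high, origin under its middle.
- dabber: Bystander: black dabber, 52 mm across, 71 mm high, origin under its middle, behind the rail.
- gouge: Bystander: gouge lying on the table behind the rail, 200 mm long, 23 mm thick, origin under its middle.
- side_block: Bystander: dark printing block, 52 x 70 mm, 58 mm high with a small grip, origin under its middle, beyond the far end of the rail.
- rusty_tin: Bystander: open rusty tin, 68 mm across, 80 mm high, origin under its middle, left of the selector.

How it is judged:
By the outcome, as a careful person would: the job done as asked, in the order asked, and still so for the second after the job is handed in, while the arm keeps its last pose, push and grip.
It also fails if it takes over 61 s, if anything falls off the work surface, if the arm or the gripper's body presses on something with over 40 N, if the wrist force passes 120 N, or if a joint passes its speed limit or range.

ROBOT

A 7-joint arm with a two-finger parallel gripper is mounted at the origin on a cart in front of the work surface, level with it; the furniture and walls round the work are solid. World frame = base frame: x ahead of the robot, y to its left, z up, the work surface at z = 0. Lengths are in m, angles in degrees, forces in N, time in s.
With the tool pointing down it reaches from about 0.35 to 0.775 m from the base axis. Payload 3.1 kg.
Tool frame: the origin (TCP) lies on the centre line of the jaws, within the pads' length; the fingertips stand 17 mm ahead of it and the grasp point (between the pads) lies 2 mm behind it (robot.tip_reach is the distance from the TCP to the fingertips, in m); z points along the fingers, y is the line along which they close (so a half turn about z gives the same grasp; the last joint's range is limited). The gripper opens to 85 mm and grips with 20 to 120 N. Pads are 22 mm wide; open, the fingers measure 114 mm over their backs; the gripper's body (76 mm by 85 mm) begins 54 mm behind the grasp point. The pads swing forward as they close: fully open they stand 13 mm farther back than shut.
Start: joints at [68.256, 17.813, 0.802, 86.603, -0.252, 75.585, -1.558], TCP at [0.182, -0.519, 0.248] pointing down, gripper open.
Joint ranges: [-154.91, 154.91], [-16.99, 109.72], [-72.82, 74.43], [7.12, 147.25], [-82.49, 262.49], [11.32, 116.49], [-174.64, 174.64]. Speed limits (degrees/s): [159.86, 159.86, 180, 180, 180, 180, 180].

INTERFACE

Orientations are given as [roll, pitch, yaw] about the fixed x, y, z axes, in that order (R = Rz(yaw) Ry(pitch) Rx(roll)).
In Python, from station import robot, fingers, vision, workorder, recognise gives the robot as it stands. Calls block until the motion is done:
- robot.move_to(position, orientation): joint-space move of the TCP to a pose.
- robot.line_to(position, orientation=None, velocity=0.15, f_stop=None): straight line of the TCP; orientation=None keeps the orientation; velocity is the mean speed in m/s. With f_stop (N) it stops when the force on the tool has changed by that much, and returns True; else False.
- robot.move_j(angles): joint-space move.
- fingers.gripper_to(opening, force=None): opening from 0.0 (shut) to 1.0 (fully open); force is the grip in N (None keeps the last); returns when the fingers have stopped.
- robot.pause(seconds).
- robot.inverse_kinematics(position, orientation): joint angles nearest the present ones, or None.
- vision.grab_frame(name): name is "side" or "top"; returns the picture (480x640x3 uint8, red, green, blue); there is no depth.
- vision.calibration(name): a dict with "mtx" (3x3 intrinsics, pixels), "extrinsics" (4x4, takes a point from world to camera coordinates). Camera axes: x right, y up, looking along -z (the intrinsics and any distortion apply to the point x, -y, -z); pixel columns grow to the right and rows downward; lengths in m; the calibration is good to about 2 mm. A picture is of the moment at which its call begins. calibration takes no time and is no camera call.
A pose or a line that the arm cannot do raises robot.PlanningError and nothing moves.
- workorder.close_job(): hands the job in; it is judged then, once.
Trained networks look in the newest picture that a camera, given by its name, has taken for a name from the list of things; names that differ only in an ending like _2 or _b are one class to them, and where a whole thing is asked for, a point or a joint stands for the part that bears it (a point fixed in the world has none). Each returns a list of dicts, best first, with "p" (0 to 1); they miss things now and then, are a little off and sometimes report something else, mostly with a low value. They report only what shows in the picture. A call takes as long as a camera call.
- recognise(label, camera): "rect" ([centre column, centre row, width, height] in pixels, round what is visible of it).
Readings, each from a call of its own:
- robot.current_time_s(): time.
- robot.current_joint_positions(): joint angles.
- robot.current_dq(): joint speeds.
- robot.current_joint_torque(): joint torques, N m.
- robot.current_tool_pos(): TCP position.
- robot.current_eef_rot(): TCP orientation.
- robot.current_contact_force(): force on the tool from outside, world axes, zero at the start.
- robot.current_torque(): the same for the moment, N m.
- robot.current_finger_gap(): opening from 0.0 (shut) to 1.0 (fully open).
- robot.current_gripper_force(): force on a finger pad.
Only numpy, scipy, OpenCV 4.12 (cv2) and the standard library are available. Lean on these libraries where they do the work, as an engineer would, in place of code of your own. Each camera call takes 0.05 s, during which the arm holds its last target. There are 200 camera calls.

## Working session

There is one attempt and no reset: what is moved stays moved. The work goes in short steps, each a Python script; the robot and the scene stay as the last script left them, time stands still between calls to the robot, and variables do not carry over. Pictures are saved under pics/ and viewed, at most 10 in all, crops included, and the job is handed in when it is done.

```bash
ls; mkdir -p pics; python3 - <<'E'
from station import robot, fingers, vision, workorder, recognise
import cv2
for c in("top","side"):
    cv2.imwrite(f"pics/{c}0.png",vision.grab_frame(c)[:,:,::-1])
    k=vision.calibration(c);print(c,k)
    for l in("gauge","selector_grip","handle","printing_block","mark3"):
        print(l,[(r["rect"],round(r["p"],2)) for r in recognise(l,c)[:2]])
print(robot.current_eef_rot(),robot.current_time_s())
E
```

```text
pics
top {'mtx': array([[525.49502864,   0.        , 315.56395441],
       [  0.        , 525.49502864, 236.52461057],
       [  0.        ,   0.        ,   1.        ]]), 'extrinsics': array([[-0.02038855, -0.99951064, -0.02372305, -0.13581873],
       [ 0.98837634, -0.02372553,  0.15016428, -0.52559349],
       [-0.15065364, -0.02038567,  0.9883764 , -1.09448792],
       [ 0.        ,  0.        ,  0.        ,  1.        ]])}
gauge [([347.9, 218.2, 175.3, 81.9], 0.63)]
selector_grip [([287.9, 205.3, 26.0, 30.7], 0.93)]
handle []
printing_block [([473.5, 238.7, 39.4, 31.6], 0.61), ([334.6, 246.2, 33.0, 34.1], 0.59)]
mark3 [([348.2, 221.1, 179.8, 81.4], 0.66)]
side {'mtx': array([[555.0797955 ,   0.        , 312.8285228 ],
       [  0.        , 555.0797955 , 238.35168695],
       [  0.        ,   0.        ,   1.        ]]), 'extrinsics': array([[ 0.98486202, -0.17208754, -0.02080101, -0.56456667],
       [ 0.11312677,  0.54718252,  0.82933324, -0.02466283],
       [-0.13133597, -0.81913196,  0.55836699, -1.50479747],
       [ 0.        ,  0.        ,  0.        ,  1.        ]])}
gauge [([320.8, 270.7, 56.3, 105.8], 0.76)]
selector_grip [([328.2, 224.8, 22.4, 29.3], 0.93)]
handle [([303.5, 253.1, 24.3, 35.5], 0.91), ([329.3, 226.2, 24.2, 22.6], 0.42)]
printing_block [([301.2, 252.9, 27.9, 33.4], 0.74), ([317.9, 268.7, 67.6, 112.2], 0.61)]
mark3 [([319.0, 268.1, 63.3, 109.3], 0.86)]
[1.79995426e+02 3.49229576e-03 1.93569107e+01] 0.6
```

View pics/top0.png

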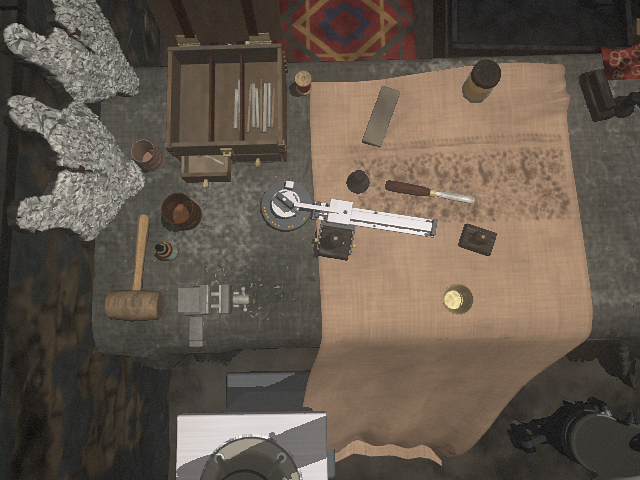

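View pics/side0.png

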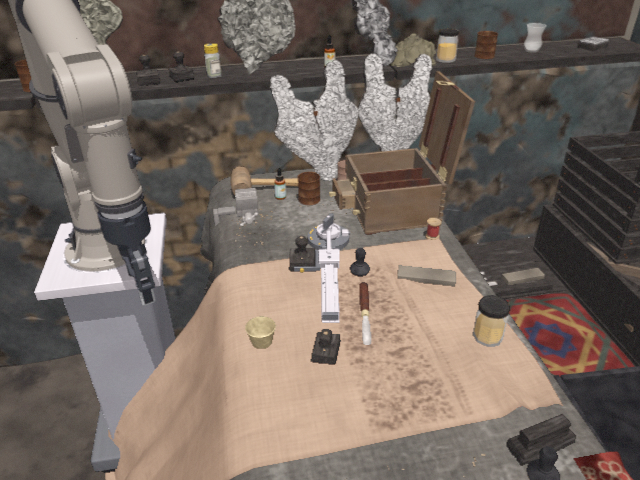

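Top view: selector base about (288,204), rail running to (436,228), block handle about (336,240). Next, an enlargement to read the pointer and fit the gauge pose.

```bash
python3 - <<'E'
import cv2
a=cv2.imread("pics/top0.png")
cv2.imwrite("pics/topc.png",cv2.resize(a[170:270,250:383],None,fx=6,fy=6,interpolation=cv2.INTER_CUBIC))
b=cv2.imread("pics/side0.png")
cv2.imwrite("pics/sidec.png",cv2.resize(b[205:330,270:380],None,fx=4.8,fy=4.8,interpolation=cv2.INTER_CUBIC))
E
cat > h.py <<'E'
from station import robot, fingers, vision, workorder, recognise
import numpy as np, cv2
def proj(P,c):
    k=vision.calibration(c);q=k["extrinsics"]@np.append(P,1.)
    u=k["mtx"]@np.array([q[0],-q[1],-q[2]]);return u[:2]/u[2]
def unproj(uv,z,c):
    k=vision.calibration(c);E=k["extrinsics"];R,t=E[:3,:3],E[:3,3]
    d=np.linalg.solve(k["mtx"],np.array([*uv,1.]));d=R.T@np.array([d[0],-d[1],-d[2]])
    o=-R.T@t;return o+d*(z-o[2])/d[2]
E
```

```text
(no output)
```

View pics/topc.png

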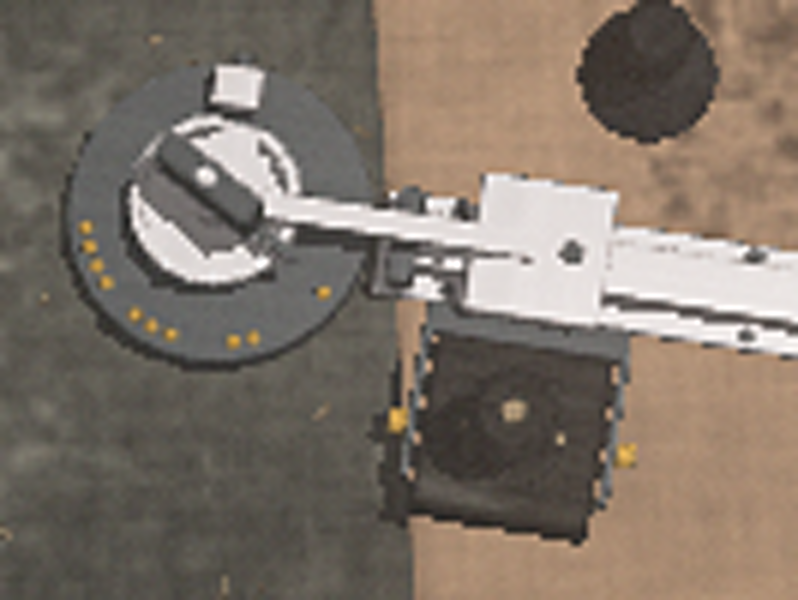

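View pics/sidec.png

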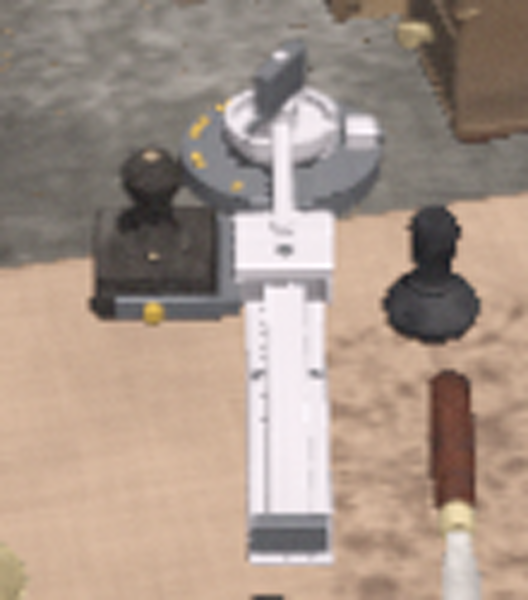

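Top crop (×6): studs 1 at (324,292), 2 at (244,340), 3 at (153,325), 4 at (95,255). The bar runs from (172,148) to (252,212) and its lower-right end faces one stud, so the selector is near 0. Now the pose fit.

```bash
cat >> h.py <<'E'
def fit(obs):
    from scipy.optimize import least_squares
    def G(p,P):
        c,s=np.cos(p[2]),np.sin(p[2]);return np.array([p[0]+c*P[0]-s*P[1],p[1]+s*P[0]+c*P[1],P[2]])
    f=lambda p:np.concatenate([proj(G(p,P),c)-uv for c,P,uv in obs])
    r=least_squares(f,[.5,-.3,0]);return r.x,f(r.x).reshape(-1,2)
E
python3 - <<'E'
from h import *
full=lambda p:(np.array(p)+.5)/6-.5+[250,170]
fs=lambda p:(np.array(p)+.5)/4.8-.5+[270,205]
S=[(240,(324,292)),(200,(244,339.5)),(160,(152.7,325)),(120,(95,255))]
obs=[]
for a,p in S:
    a=np.radians(a);r=.05
    obs.append(("top",(r*np.cos(a),.15+r*np.sin(a),.018),full(p)))
p,res=fit(obs);print("studs",p[:2],np.degrees(p[2]));print(res.round(2))
# rail end near: side crop bottom edges at z~0: (247,560),(330,562), rail spans y from ? 
h=unproj(full((514,411)),.089,"top");hs=unproj(fs((151,155)),.089,"side");print("handle top",h,hs)
b=unproj(full((206,176)),.074,"top");bs=unproj(fs((283,55)),.074,"side");print("bar",b,bs)
c,s=np.cos(p[2]),np.sin(p[2])
R=np.array([[c,-s],[s,c]])
print("axis",p[:2]+R@[0,.15])
for q in(h,hs):print("handle in gauge",R.T@(q[:2]-p[:2]))
e=[unproj(full(x),.074,"top") for x in((172,148),(252,212))];d=e[1]-e[0];print("bar len",np.linalg.norm(d),"dir gauge",np.degrees(np.arctan2(d[1],d[0])-p[2])%360)
# saddle/rail direction
print("rail pts in gauge",[ (R.T@(unproj(q,.02,"top")[:2]-p[:2])).round(4) for q in((436,219),(436,236))])
print(unproj(fs((247,560)),0,"side"),unproj(fs((330,562)),0,"side"))
E
```

```text
studs [ 0.57135019 -0.23119325] -10.754822108703577
[[ 0.13  0.1 ]
 [ 0.06 -0.03]
 [ 0.03 -0.1 ]
 [-0.21  0.03]]
handle top [ 0.51047914 -0.18887348  0.089     ] [ 0.5126259  -0.18924786  0.089     ]
bar [ 0.59890465 -0.08298429  0.074     ] [ 0.60264867 -0.08349258  0.074     ]
axis [ 0.59934119 -0.08382804]
handle in gauge [-0.06769899  0.03021746]
handle in gauge [-0.06552007  0.03025026]
bar len 0.036661582045491185 dir gauge 240.37010587299983
rail pts in gauge [array([ 0.0202, -0.1797]), array([-0.0171, -0.1847])]
[ 5.21677622e-01 -4.02329178e-01 -1.11022302e-16] [ 0.55936154 -0.4111923   0.        ]
```

The two cameras agree: selector axis (0.599,-0.083), yaw about -10.6°, bar at 240° (one stud), handle (0.5115,-0.189). Gripping the selector and turning it.

```bash
cat >> h.py <<'E'
YAW=-10.6
AX=np.array([.5995,-.0834]); H=np.array([.5115,-.189])
t=np.radians(YAW); GX=np.array([np.cos(t),np.sin(t),0]); GY=np.array([-np.sin(t),np.cos(t),0])
def st():
    print(round(robot.current_time_s(),2),robot.current_tool_pos().round(4),robot.current_eef_rot().round(1),"F",robot.current_contact_force().round(1),"M",robot.current_torque().round(2),"gap",round(robot.current_finger_gap(),3),"q",robot.current_joint_positions().round(0))
E
python3 - <<'E'
from h import *
o=240+YAW-180
fingers.gripper_to(.5,30)
robot.move_to([*AX,.15],[180,0,o]); st()
print(robot.line_to([*AX,.068],velocity=.08,f_stop=8)); st()
fingers.gripper_to(0,40); st()
for k in range(1,5):
    robot.line_to([*AX,.068],[180,0,o-20.05*k]); st()
cv2.imwrite("pics/t1.png",vision.grab_frame("top")[:,:,::-1])
E
```

```text
3.27 [ 0.5993 -0.0857  0.1501] [1.799e+02 1.000e-01 4.920e+01] F [-0.9  0.1  0.3] M [0.04 0.01 0.02] gap 0.498 q [ 27.  32. -32.  85.  17.  68. -47.]
False
4.45 [ 0.6001 -0.0833  0.0687] [ 1.799e+02 -1.000e-01  4.940e+01] F [ 0.   1.  -0.3] M [ 0.01 -0.   -0.05] gap 0.504 q [ 26.  36. -30.  90.  20.  59. -50.]
4.83 [ 0.5988 -0.0825  0.0687] [-179.9    0.    49.4] F [-4.8  2.1  5.1] M [ 0.29  0.78 -0.02] gap 0.13 q [ 26.  36. -30.  90.  20.  59. -50.]
5.33 [ 0.5986 -0.0823  0.0687] [-1.799e+02  1.000e-01  2.940e+01] F [-3.1  1.6  5.9] M [ 0.32  0.85 -0.01] gap 0.135 q [ 23.  35. -25.  90.  17.  59. -67.]
5.83 [ 0.5986 -0.082   0.0687] [-1.799e+02  1.000e-01  9.400e+00] F [-4.2  2.5  6.9] M [ 0.41  0.91 -0.03] gap 0.134 q [ 20.  35. -21.  90.  14.  58. -85.]
6.33 [ 0.5985 -0.0818  0.0687] [-1.80e+02  1.00e-01 -1.07e+01] F [-4.3  3.   5.8] M [ 0.45  0.9  -0.01] gap 0.127 q [  17.   34.  -16.   90.   10.   57. -103.]
6.83 [ 0.5986 -0.0815  0.0687] [-1.80e+02  1.00e-01 -3.07e+01] F [-3.8  2.9  5.8] M [0.49 0.82 0.04] gap 0.127 q [  14.   33.  -11.   90.    7.   57. -120.]
```

```bash
python3 - <<'E'
from h import *
fingers.gripper_to(.5)
robot.line_to([*AX,.15],velocity=.15); st()
robot.move_to([*H,.16],[180,0,YAW+90]); st()
a=vision.grab_frame("side"); b=vision.grab_frame("top")
A=cv2.resize(a[205:305,270:380],None,fx=3.6,fy=5.5,interpolation=3)
A=cv2.resize(a[195:295,270:380],(396,360),interpolation=3); B=cv2.resize(b[170:270,250:361],(396,360),interpolation=3)
cv2.imwrite("pics/m1.png",np.hstack([A,B])[:,:,::-1])
E
```

```text
7.98 [ 0.5989 -0.0834  0.1492] [ 1.80e+02  1.00e-01 -3.08e+01] F [-1.   0.1 -0.4] M [ 0.01 -0.01 -0.02] gap 0.503 q [  14.   29.  -12.   86.    6.   66. -119.]
9.72 [ 0.5115 -0.1887  0.1597] [-180.    -0.    79.4] F [ 0.3  0.1 -0.6] M [ 0.   -0.03  0.02] gap 0.499 q [ 43.  25. -34.  94.  15.  66.  -5.]
```

View pics/m1.png

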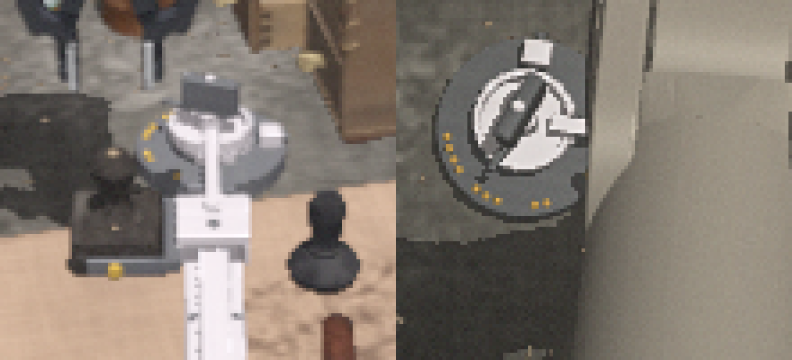

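Right panel: the bar runs from (540,78) to (498,135), with the pointer tip at (482,178) beside the three-stud mark (487,196). I'll compute its angle numerically.

```bash
python3 - <<'E'
from h import *
im=cv2.imread("pics/m1.png")[:,396:]
f=lambda p:np.array([250+(p[0]-396+.5)/3.568-.5,170+(p[1]+.5)/3.6-.5])
for n,p,z in(("tip",(482,180),.03),("tip",(482,180),.044)):
    d=unproj(f(p),z,"top")[:2]-AX; print(n,np.linalg.norm(d),np.degrees(np.arctan2(d[1],d[0]))%360-YAW)
for A,B in (((540,78),(498,135)),((546,80),(507,140))):
    e=unproj(f(B),.07,"top")-unproj(f(A),.07,"top");print(np.linalg.norm(e),np.degrees(np.arctan2(e[1],e[0]))%360-YAW)
d=unproj(f((487,196)),.018,"top")[:2]-AX;print("mark",np.linalg.norm(d),np.degrees(np.arctan2(d[1],d[0]))%360-YAW)
E
```

```text
tip 0.04510179620142862 154.2020062824648
tip 0.04645346306567304 157.52888647342468
0.04216599178585759 153.59750514762936
0.04264446156058362 156.96012154340272
mark 0.05067121287811297 161.08659903233132
```

Selector about 157±3° against 160°, inside the gate tolerance. Gripping the handle and sliding in force-sensed steps.

```bash
python3 - <<'E'
from h import *
fingers.gripper_to(.75)
P=np.array([*H,.068])
print(robot.line_to(P,velocity=.08,f_stop=8)); st()
fingers.gripper_to(0,50); st()
p0=robot.current_tool_pos(); f0=robot.current_contact_force()
np.save("p0.npy",np.r_[p0,f0])
for s in (.004,.008,.015,.03,.05,.07):
    hit=robot.line_to(P-s*GY,velocity=.04,f_stop=15); robot.pause(.1)
    d=robot.current_tool_pos()-p0;F=robot.current_contact_force()
    print(s,hit,"moved",(-(d@GY)*1e3).round(1),(d@GX*1e3).round(1),"Fy",(F@GY).round(2),"Fx",(F@GX).round(2),F[2].round(1))
    if hit: break
st()
E
```

```text
False
11.47 [ 0.5121 -0.1891  0.0686] [179.9   0.   79.4] F [ 1.2  1.  -0.2] M [-0.02  0.07  0.02] gap 0.749 q [ 42.  31. -31. 100.  19.  55.  -8.]
11.84 [ 0.5105 -0.1889  0.0689] [-179.9    0.    79.4] F [-3.1  0.6  7.3] M [0.14 0.96 0.03] gap 0.402 q [ 42.  31. -31. 100.  19.  55.  -8.]
0.004 False moved 3.2 0.0 Fy 0.78 Fx -2.28 5.2
0.008 False moved 6.9 0.1 Fy 1.38 Fx -3.17 6.4
0.015 False moved 13.1 0.1 Fy 1.91 Fx -3.82 6.5
0.03 False moved 27.1 0.1 Fy 3.08 Fx -3.13 6.9
0.05 False moved 46.7 0.2 Fy 4.26 Fx -3.19 6.6
0.07 False moved 66.6 0.3 Fy 4.16 Fx -2.51 7.0
15.09 [ 0.4986 -0.2545  0.0689] [-179.9   -0.2   79.5] F [-1.7  4.5  7. ] M [ 1.07  0.73 -0.08] gap 0.397 q [ 48.  32. -31.  97.  19.  56.  -1.]
```

The carriage runs free (about 4 N of drag reading). Searching for the notch in 1.5 mm steps: a pull forward, then resistance.

```bash
python3 - <<'E'
from h import *
p0=np.load("p0.npy")[:3]; P=np.array([*H,.068])
pulled=False;base=[]
for i in range(60):
    s=.072+.0015*i
    if s>.165: break
    robot.line_to(P-s*GY,velocity=.03); robot.pause(.03)
    m=-(robot.current_tool_pos()-p0)@GY*1e3; F=robot.current_contact_force()@GY
    print(round(s*1e3,1),m.round(2),F.round(2))
    b=np.median(base) if base else F
    if F<b-3: pulled=True
    elif pulled or F>b+4: print("centre/ridge");break
    if not pulled: base.append(F)
st()
E
```

```text
72.0 69.29 3.57
73.5 71.16 2.43
75.0 72.55 3.35
76.5 74.35 3.29
78.0 75.78 3.59
79.5 77.11 2.53
81.0 78.87 2.84
82.5 80.29 2.9
84.0 81.68 2.82
85.5 83.05 3.27
87.0 84.8 2.66
88.5 86.25 3.54
90.0 87.64 3.58
91.5 89.35 3.14
93.0 90.8 2.37
94.5 92.15 2.6
96.0 93.54 3.16
97.5 95.31 3.16
99.0 96.71 3.33
100.5 98.1 3.52
102.0 99.87 3.05
103.5 101.3 3.13
105.0 102.68 3.78
106.5 104.43 2.9
108.0 105.83 2.64
109.5 107.23 3.02
111.0 108.59 3.54
112.5 110.39 3.1
114.0 111.81 3.3
115.5 113.2 3.6
117.0 114.92 3.38
118.5 116.36 2.74
120.0 117.71 3.27
121.5 119.12 3.11
123.0 120.87 2.11
124.5 122.26 2.43
126.0 124.02 1.79
127.5 128.33 -3.06
129.0 131.23 -2.43
130.5 131.58 -0.81
132.0 131.76 0.08
133.5 131.95 1.76
centre/ridge
26.99 [ 0.4868 -0.3187  0.0689] [-1.799e+02 -1.000e-01  7.940e+01] F [-3.   2.4  6.4] M [ 0.67  0.86 -0.01] gap 0.4 q [ 52.  34. -30.  94.  19.  58.   6.]
```

Clear signature: a pull forward at about 126–128 mm, then the carriage stands fast near 131.7 mm. A gentle test both ways, then settle at the balance point.

```bash
python3 - <<'E'
from h import *
p0=np.load("p0.npy")[:3]; P=np.array([*H,.068])
for s in (134.5,132,130,129,132):
    robot.line_to(P-s/1e3*GY,velocity=.03); robot.pause(.3)
    m=-(robot.current_tool_pos()-p0)@GY*1e3; print(s,m.round(2),(robot.current_contact_force()@GY).round(2))
robot.pause(.5); st(); print(robot.current_gripper_force())
a=vision.grab_frame("side"); b=vision.grab_frame("top")
A=cv2.resize(a[195:345,240:405],(396,360),interpolation=3); B=cv2.resize(b[170:270,250:361],(396,360),interpolation=3)
cv2.imwrite("pics/m2.png",np.hstack([A,B])[:,:,::-1])
E
```

```text
134.5 132.02 4.23
132 131.63 0.6
130 131.4 -1.12
129 131.39 -2.83
132 131.85 0.6
30.24 [ 0.4868 -0.3186  0.0689] [-179.9    0.    79.4] F [-1.8  0.7  7.3] M [ 0.27  0.88 -0.06] gap 0.4 q [ 52.  34. -30.  94.  19.  57.   6.]
49.533290288745775
```

View pics/m2.png

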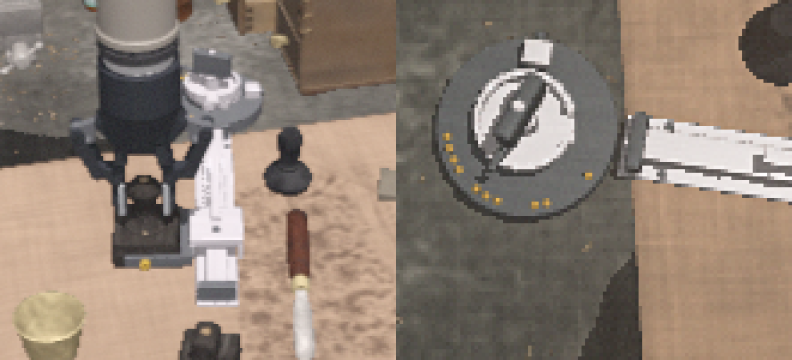

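The picture shows the block gripped near the rail's far end, the pointer tip (483,178) at the three-stud mark, and the bystanders in view unmoved. The carriage holds at 131.4–132.0 mm under pushes both ways, so the ball is seated.

```bash
python3 -c "
from h import *
print(workorder.close_job())"
```

```text
the job is handed in; nothing more can be done
None
```

I handed the job in at about 30 s: the selector is at the three-stud mark, the gate is open, and the gripper still holds the block by its handle. The ball feels seated in the notch at about 132 mm of travel; I got no verdict back from the judging.

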